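# Make up the trunk kit and the door kit

## Task

Make up two repair kits from the parts standing on the desk: in the long three-bay tray the trunk kit, which is the rusted clasp, the chrome corner guard and the slim brass cylinder; in the squarish two-bay tray the door kit, which is the fat brass cylinder and the black handle grip. Put one part in each bay, whichever bay of the right tray you like, standing the same way up as it stands now and flat on the bay's floor, not propped on a wall. Leave the nickel feeler block where it is.

Things in the scene. Friction and masses are not known exactly. Their poses are not given: they have to be found in the camera images.
- clasp_center (a point): Rusted brown iron trunk clasp, loose: a base plate 34 (x) x 66 (y) x 4 mm with a latch block 20 (x) x 44 (y) mm in the middle that rises to 38 mm overall height; grip the block across its 20 mm. Origin: its centre, 19 mm above its underside; z up. 180 g.
- guard_center (a point): Chrome corner guard for a trunk, loose: a 46 x 46 x 4 mm base plate with two upright walls 8 mm thick along two adjoining edges, forming an L seen from above; overall height 38 mm. One wall runs along y, its mid-plane at x = -19 mm; the other runs along x, its mid-plane at y = -19 mm. The +x and +y sides are open. Grip a wall across its 8 mm. Origin: centre of the 46 mm square, 19 mm above its underside; z up. 160 g.
- slim_cylinder_center (a point): Slim brass lock cylinder (for a trunk lock), standing upright, loose: 20 mm diameter, 38 mm high, with a 28 mm wide round nut 6 mm high at its foot; keyway on top. Origin: its centre, 19 mm above its underside; z up. 100 g.
- fat_cylinder_center (a point): Fat brass lock cylinder (for a door lock), standing upright, loose: 32 mm diameter, 38 mm high; keyway on top. Origin: its centre, 19 mm above its underside; z up. 220 g.
- grip_center (a point): Black plastic handle grip (for a door), loose: a bar 26 (x) x 104 (y) mm, overall height 38 mm, standing on two end feet, its upper 22 mm solid all along. Origin: its centre, 19 mm above its underside; z up. 100 g.
- feeler_center (a point): Nickel feeler block, a bystander to be left alone: a stepped block 30 (x) x 60 (y) mm whose four steps rise from 12 mm at -y to 38 mm at +y. Origin: its centre, 19 mm above its underside; z up. 300 g.
- long_tray: Long light grey plastic tray, fixed: 250 (x) x 104 (y) mm, 12 mm high over all. Floor 4 mm thick; rim and dividers 4 mm thick, rising 8 mm above the floor. Three open bays side by side along x, each 78 (x) x 96 (y) mm inside, centred at x = -82, 0, +82 mm, y = 0. Origin: centre of its underside, on the desk; z up.
- square_tray: Squarish light grey plastic tray, fixed: 168 (x) x 138 (y) mm, 12 mm high over all. Floor 4 mm thick; rim and divider 4 mm thick, rising 8 mm above the floor. Two open bays side by side along x, each 78 (x) x 130 (y) mm inside, centred at x = -41, +41 mm, y = 0. Origin: centre of its underside, on the desk; z up.
Mind the look-alikes: they are no part of the job. Leave any red look-alike of the part that bears guard_center alone. What is shaped like the part that bears fat_cylinder_center but red is not meant.

How it is judged:
At the end, for the whole second after the job is handed in: Each part in a bay of its own in its kit's tray: centre within 32 mm of the bay's centre along the tray, 42 (long) or 58 mm (squarish) across; flat on the floor (centre under 26.5 mm above the tray's underside), upright within 0.1 rad, under 20 mm/s. Feeler block within 15 mm of its start (((x of clasp_center in the frame of long_tray between -0.114 and -0.05 m and y of clasp_center in the frame of long_tray between -0.042 and 0.042 m and x of guard_center in the frame of long_tray between -0.032 and 0.032 m and y of guard_center in the frame of long_tray between -0.042 and 0.042 m and x of slim_cylinder_center in the frame of long_tray between 0.05 and 0.114 m and y of slim_cylinder_center in the frame of long_tray between -0.042 and 0.042 m) or (x of clasp_center in the frame of long_tray between -0.114 and -0.05 m and y of clasp_center in the frame of long_tray between -0.042 and 0.042 m and x of guard_center in the frame of long_tray between 0.05 and 0.114 m and y of guard_center in the frame of long_tray between -0.042 and 0.042 m and x of slim_cylinder_center in the frame of long_tray between -0.032 and 0.032 m and y of slim_cylinder_center in the frame of long_tray between -0.042 and 0.042 m) or (x of clasp_center in the frame of long_tray between -0.032 and 0.032 m and y of clasp_center in the frame of long_tray between -0.042 and 0.042 m and x of guard_center in the frame of long_tray between -0.114 and -0.05 m and y of guard_center in the frame of long_tray between -0.042 and 0.042 m and x of slim_cylinder_center in the frame of long_tray between 0.05 and 0.114 m and y of slim_cylinder_center in the frame of long_tray between -0.042 and 0.042 m) or (x of clasp_center in the frame of long_tray between -0.032 and 0.032 m and y of clasp_center in the frame of long_tray between -0.042 and 0.042 m and x of guard_center in the frame of long_tray between 0.05 and 0.114 m and y of guard_center in the frame of long_tray between -0.042 and 0.042 m and x of slim_cylinder_center in the frame of long_tray between -0.114 and -0.05 m and y of slim_cylinder_center in the frame of long_tray between -0.042 and 0.042 m) or (x of clasp_center in the frame of long_tray between 0.05 and 0.114 m and y of clasp_center in the frame of long_tray between -0.042 and 0.042 m and x of guard_center in the frame of long_tray between -0.114 and -0.05 m and y of guard_center in the frame of long_tray between -0.042 and 0.042 m and x of slim_cylinder_center in the frame of long_tray between -0.032 and 0.032 m and y of slim_cylinder_center in the frame of long_tray between -0.042 and 0.042 m) or (x of clasp_center in the frame of long_tray between 0.05 and 0.114 m and y of clasp_center in the frame of long_tray between -0.042 and 0.042 m and x of guard_center in the frame of long_tray between -0.032 and 0.032 m and y of guard_center in the frame of long_tray between -0.042 and 0.042 m and x of slim_cylinder_center in the frame of long_tray between -0.114 and -0.05 m and y of slim_cylinder_center in the frame of long_tray between -0.042 and 0.042 m)) and ((x of fat_cylinder_center in the frame of square_tray between -0.073 and -0.009 m and y of fat_cylinder_center in the frame of square_tray between -0.058 and 0.058 m and x of grip_center in the frame of square_tray between 0.009 and 0.073 m and y of grip_center in the frame of square_tray between -0.058 and 0.058 m) or (x of fat_cylinder_center in the frame of square_tray between 0.009 and 0.073 m and y of fat_cylinder_center in the frame of square_tray between -0.058 and 0.058 m and x of grip_center in the frame of square_tray between -0.073 and -0.009 m and y of grip_center in the frame of square_tray between -0.058 and 0.058 m)) and z of each of clasp_center, guard_center, slim_cylinder_center in the frame of long_tray below 0.0265 m and angle between each of clasp_center, guard_center, slim_cylinder_center, fat_cylinder_center, grip_center's own z axis and vertical below 0.1 rad and linear speed of each of clasp, guard, slim_cylinder, fat_cylinder, grip below 0.02 m/s and z of each of fat_cylinder_center, grip_center in the frame of square_tray below 0.0265 m and distance of feeler_center from where it was at the start of the episode below 0.015 m); the robot touches nothing.
It fails at once if the feeler block is shoved or carried away (more than 15 mm) (distance of feeler_center from where it was at the start of the episode above 0.015 m).
It also fails if it takes over 104 s, if anything falls off the work surface, if the arm or the gripper's body presses on something with over 40 N, if the wrist force passes 120 N, or if a joint passes its speed limit or range.

## Robot

A 7-joint arm with a two-finger parallel gripper is mounted at the origin on the work surface. World frame = base frame: x ahead of the robot, y to its left, z up, the work surface at z = 0. Lengths are in m, angles in rad, forces in N, time in s.
With the tool pointing down it reaches from about 0.4 to 0.925 m from the base axis. Payload 5.6 kg.
Tool frame: the origin (TCP) lies midway between the tips of the shut fingers; the grasp point (between the pads) lies 19 mm behind it; z points along the fingers, y is the line along which they close (so a half turn about z gives the same grasp; the last joint's range is limited). The gripper opens to 85 mm and grips with 20 to 120 N. Pads are 22 mm wide; open, the fingers measure 114 mm over their backs; the gripper's body (76 mm by 85 mm) begins 54 mm behind the grasp point. The pads swing forward as they close: fully open they stand 13 mm farther back than shut.
Start: joints at [1.243, 0.468, -0.012, 1.603, 0.006, 1.071, -0.056], TCP at [0.183, -0.624, 0.204] pointing down, gripper open.
Joint ranges: [-2.53, 2.53], [-0.31, 2.02], [-1.57, 1.55], [0.28, 2.44], [-1.29, 4.43], [0.15, 1.84], [-2.92, 2.92]. Speed limits (rad/s): [2.57, 2.57, 3.14, 3.14, 3.14, 3.14, 3.14].

## Interface

Orientations are given as a rotation vector (axis times angle).
In Python, from station import sensors, optics, ticket gives the robot as it stands. The module is installed in compiled form; this text tells all that it offers.
- The arm moves only by the shell command python3 -m creep 'ROWS' [FORCE]. ROWS is JSON, a list of rows, each a list of 3 entries, a list of its own where there are three numbers: the opening, from 0 (shut) to 1 (fully open), then the shift along the world's x, y, z in cm, then the turn about the world's z in rad. In form: [[fingers, [x, y, z], roll], ...]. A call has 1 to 12 rows; each row shifts and turns the commanded pose from where the row before left it; what a row does not reach is not made up. A row lasts 1/10 s, in which the tool goes at most 50 mm and 8.59 degrees, less where a joint would pass 70% of its speed; a pose out of reach is approached as far as the arm can. A call is refused whole if a number of a shift passes 5 or a number of a turn 0.15, either way. A call with a gripper value outside its range is refused whole. The fingers move at their own pace and stop on an object; FORCE is the grip in N (left out, the last holds). Time passes only in rows, so rows that do not move let the fingers close. It gives the time, the measured TCP pose, the force, the opening and the grip force at its end, in the units of the state.
- sensors.get_obs(): the state, without advancing time (a new reading comes with each control period).
- optics.get_image(name): name is "scene" or "top" or "wrist"; returns a dict with "color" (480x640x3 uint8, red, green, blue), "z_map" (480x640 float32, m along the optical axis (not along the pixel's ray), 0 where there is no reading), "vertical_fov" (degrees; the focal length in pixels is half the picture's height over the tangent of half this angle, whatever the lens; pixels are square), "cx", "cy" (the principal point, pixels), "rvec" (rotation vector, rad) and "tvec" (3), from world to camera coordinates, as OpenCV has them. Camera axes: x right, y down, z forward; pixel columns grow to the right and rows downward; lengths in m; the calibration is good to about 2 mm. The wrist camera is an equidistant fisheye: a pixel r from the principal point sees the ray r / f radians off the axis. A picture is of the moment at which its call begins.
- ticket.sign_off(): hands the job in; it is judged then, once.
The state is a dict: "time_s": time; "joints": joint angles; "qd": joint speeds; "tau": joint torques, N m; "ee_pos": TCP position; "tcp_rot": TCP orientation; "wrist_force": force on the tool from outside, world axes, zero at the start; "torque": the same for the moment, N m; "width": opening from 0.0 (shut) to 1.0 (fully open); "gripper_force": force on a finger pad.
Only numpy, scipy, OpenCV 4.12 (cv2) and the standard library are available. Lean on these libraries where they do the work, as an engineer would, in place of code of your own. Each camera call takes 0.05 s, during which the arm holds its last target. There are 200 camera calls.

## Working session

There is one attempt and no reset: what is moved stays moved. The work goes in short steps, Python scripts to look and compute and a shell command to move; the robot and the scene stay as the last step left them, time stands still between calls to the robot, and variables do not carry over. Pictures are saved under pics/ and viewed, at most 14 in all, crops included, and the job is handed in when it is done.

```bash
mkdir -p pics
cat > h.py <<'E'
import numpy as np, cv2
from station import sensors, optics, ticket
def grab(n,save=None):
    d=optics.get_image(n)
    if save: cv2.imwrite('pics/'+save,d['color'][:,:,::-1])
    np.savez('last_'+n,**d)
    return d
def load(n): return dict(np.load('last_'+n+'.npz'))
def world(d,u,v,plane=None):
    """world points of pixels, by depth or by plane z"""
    u=np.asarray(u,float);v=np.asarray(v,float)
    f=240/np.tan(np.radians(float(d['vertical_fov']))/2)
    R=cv2.Rodrigues(d['rvec'])[0];t=np.asarray(d['tvec']).ravel()
    ray=np.stack([(u-d['cx'])/f,(v-d['cy'])/f,np.ones_like(u)],-1)
    c=-R.T@t; w=ray@R
    if plane is None: k=d['z_map'][v.astype(int),u.astype(int)]
    else: k=(plane-c[2])/w[...,2]
    return c+w*k[...,None]
E
python3 - <<'E'
from h import *
for n in('top','scene'):
    d=grab(n,n+'0.png');R=cv2.Rodrigues(d['rvec'])[0];print(n,d['vertical_fov'],-R.T@np.ravel(d['tvec']),R[2])
print(sensors.get_obs())
E
```

```text
top 54.41754276496728 [ 0.43704091 -0.00710172  0.9959976 ] [ 0.08174     0.02432743 -0.99635674]
scene 45.71527503747663 [ 1.14668763 -0.45813271  0.69758107] [-0.62587485  0.4643546  -0.62662228]
{'time_s': 0.1, 'joints': array([ 1.24299537,  0.46829516, -0.01160426,  1.60352148,  0.00596635,
        1.07142444, -0.05630904]), 'qd': array([ 0.00079799, -0.00149533, -0.0013638 , -0.0026781 ,  0.00072823,
       -0.00081771,  0.00034746]), 'tau': array([ 1.39260890e-03, -5.33521771e+01,  2.14853499e-02, -2.51964265e+01,
        1.14255687e-02,  4.41125158e-03, -3.39526628e-05]), 'ee_pos': array([ 0.18241845, -0.62330724,  0.20363385]), 'tcp_rot': array([-3.10824673e+00, -4.45491851e-01,  4.93069990e-04]), 'wrist_force': array([ 0.18452718, -0.62608749,  0.13848371]), 'torque': array([ 0.01708993,  0.04227225, -0.0492255 ]), 'gripper_force': 0.0, 'width': 1.0023492382170116}
```

View pics/top0.png

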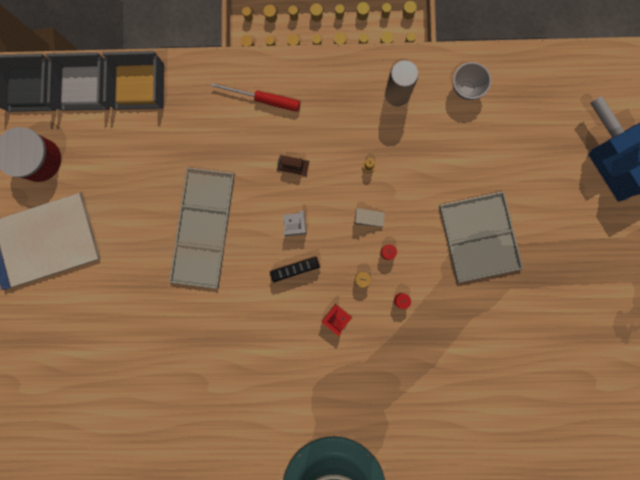

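View pics/scene0.png

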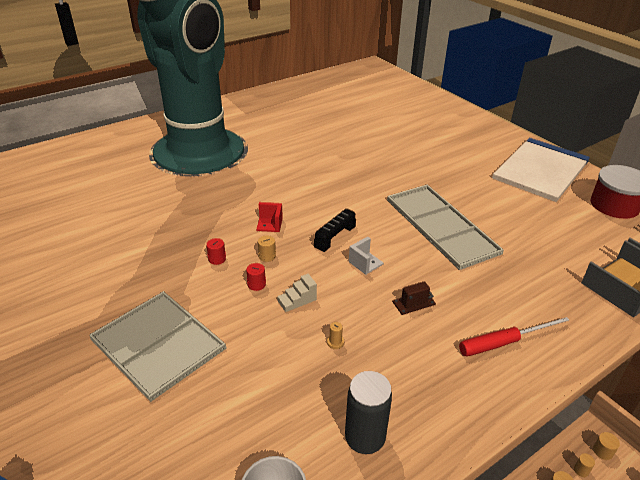

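The top view shows every part unobstructed: clasp (293,165), guard (295,223), grip (295,270), slim cylinder (369,163), feeler (369,217) and fat cylinder (362,279). The trays are at (203,230) and (480,238). The red look-alikes are a guard at (337,319) and cylinders at (388,252) and (402,301). Next I'll measure the parts and enlarge a crop to confirm them.

Run:
```python
from h import *
d=load('top')
vv,uu=np.mgrid[0:480,0:640]
W=world(d,uu,vv); z=W[...,2]
print('desk z',np.median(z[340:400,100:300]), 'noise',z[340:400,100:200].std())
m=((z>.024)&(z<.06)).astype(np.uint8); m[:130]=0;m[345:]=0
n,l,s,c=cv2.connectedComponentsWithStats(m)
for i in range(1,n):
    if s[i,4]<20 or s[i,0]<150 or s[i,0]>440: continue
    ys,xs=np.where(l==i); top=np.percentile(z[l==i],80)
    P=world(d,xs,ys,.038)[:,:2]
    r=cv2.minAreaRect((P*1000).astype(np.float32)); b=cv2.boxPoints(r)
    print(c[i].round(),s[i,4],'top%.3f'%top,'rect',np.round(r[0]),np.round(r[1]),round(r[2],1),'mean',(P.mean(0)*1000).round())
hsv=cv2.cvtColor(d['color'],cv2.COLOR_RGB2HSV)
for n_,(a,b_) in dict(long=(160,245),sq=(430,530)).items():
    t=((hsv[...,1]<70)).astype(np.uint8); t[:, :a]=0;t[:,b_:]=0;t[:155]=0;t[300:]=0
    cs=max(cv2.findContours(t,0,2)[0],key=cv2.contourArea)
    p=cs[:,0].astype(float); P=world(d,p[:,0],p[:,1],.012)[:,:2]*1000
    r=cv2.minAreaRect(P.astype(np.float32)); print(n_,r,np.round(cv2.boxPoints(r)).tolist())
cv2.imwrite('pics/crop.png',cv2.resize(d['color'][140:345,255:425,::-1],None,fx=2.9,fy=2.9,interpolation=2))
```

```text
desk z -0.0003583479646753762 noise 0.06793420891837824
[291. 162.] 224 top0.039 rect [676.  79.] [45. 23.] 78.2 mean [676.  79.]
[369. 163.] 80 top0.040 rect [671. -82.] [19. 21.] 88.9 mean [671. -83.]
[362. 216.] 217 top0.039 rect [560. -67.] [30. 31.] 82.8 mean [560. -67.]
[297. 226.] 178 top0.039 rect [549.  76.] [47. 46.] 5.2 mean [541.  67.]
[388. 251.] 198 top0.040 rect [ 486. -120.] [31. 31.] 88.8 mean [ 486. -120.]
[294. 269.] 629 top0.039 rect [453.  75.] [ 26. 103.] 17.1 mean [453.  75.]
[362. 279.] 191 top0.040 rect [430. -66.] [31. 28.] 89.4 mean [430. -65.]
[402. 300.] 205 top0.039 rect [ 386. -146.] [30. 30.] 88.7 mean [ 386. -146.]
[330. 320.] 183 top0.039 rect [349. -11.] [46. 46.] 50.5 mean [347.   1.]
long ((543.5388793945312, 273.34417724609375), (103.81580352783203, 248.0836944580078), 82.10204315185547) [[414.0, 239.0], [659.0, 205.0], [674.0, 308.0], [428.0, 342.0]]
sq ((516.2325439453125, -315.3360595703125), (167.99131774902344, 138.68359375), 11.311662673950195) [[420.0, -264.0], [447.0, -400.0], [612.0, -367.0], [585.0, -231.0]]
```

View pics/crop.png

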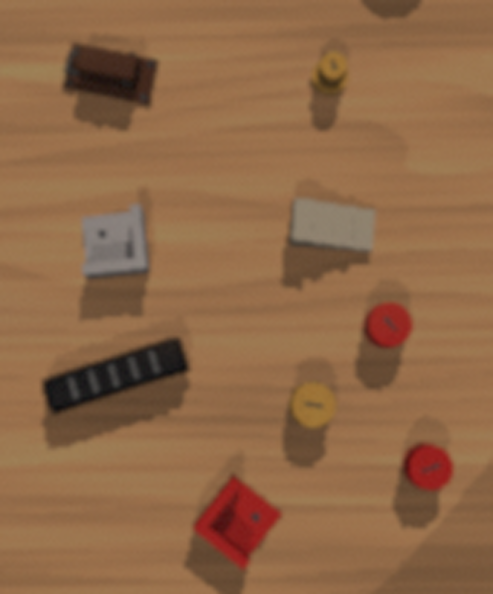

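The crop confirms the targets. The brass fat cylinder at (362,279) is the one meant, since the two discs at (388,252) and (402,301) are red. The chrome guard at (295,223) is the one meant, since the L at (337,319) is red. The slim cylinder at (369,163) has the wide foot nut. All measured sizes and top heights match the given values. I'll start with the fat cylinder at (430,-65).

```bash
python3 -m creep '[[0.6,[1.9,4.2,0],0.132],[0.6,[1.9,4.2,0],0.132],[0.6,[1.9,4.2,0],0.132],[0.6,[1.9,4.2,0],0.132],[0.6,[1.9,4.2,0],0.132],[0.6,[1.9,4.2,0],0.132],[0.6,[1.9,4.2,0],0.132],[0.6,[1.9,4.2,0],0.132],[0.6,[1.9,4.2,0],0.132],[0.6,[1.9,4.2,0],0.132],[0.6,[1.9,4.2,0],0.132],[0.6,[1.9,4.2,0],0.132]]' 50
```

```text
time_s: 1.3
ee_pos: [0.4108, -0.1182, 0.2045]
tcp_rot: [1.86, 2.531, -0.001]
wrist_force: [1.4, -0.1, -1.0]
width: 0.6
gripper_force: 0.0
```

```bash
python3 -m creep '[[0.6,[1.0,2.7,-3],0],[0.6,[0.9,2.6,-4],0],[0.6,[0,0,-4],0],[0.6,[0,0,-4],0],[0.6,[0,0,-2.5],0],[0.6,[0,0,-1.5],0],[0.6,[0,0,0],0],[0.6,[0,0,0],0]]'
```

```text
time_s: 2.1
ee_pos: [0.4296, -0.0666, 0.0146]
tcp_rot: [-1.866, -2.527, 0.0]
wrist_force: [-0.3, 0.3, 0.4]
width: 0.6
gripper_force: 0.0
```

Down another 4 mm, close, then lift.

```bash
python3 -m creep '[[0.6,[0,0.1,-0.4],0],[0.2,[0,0,0],0],[0.2,[0,0,0],0],[0.2,[0,0,0],0],[0.2,[0,0,0],0],[0.2,[0,0,0],0],[0.2,[0,0,2],0],[0.2,[0,0,3],0],[0.2,[0,0,3],0],[0.2,[0,0,0],0]]'
```

```text
time_s: 3.1
ee_pos: [0.4324, -0.0663, 0.094]
tcp_rot: [1.863, 2.52, 0.004]
wrist_force: [0.9, -1.0, 0.5]
width: 0.202
gripper_force: 0.0
```

Run:
```python
from h import *
a=grab('scene');b=grab('wrist')
cv2.imwrite('pics/s1.png',np.hstack([cv2.resize(a['color'][100:400,80:480],(400,300)),cv2.resize(b['color'],(400,300))])[:,:,::-1])
```

```text
(no output)
```

View pics/s1.png

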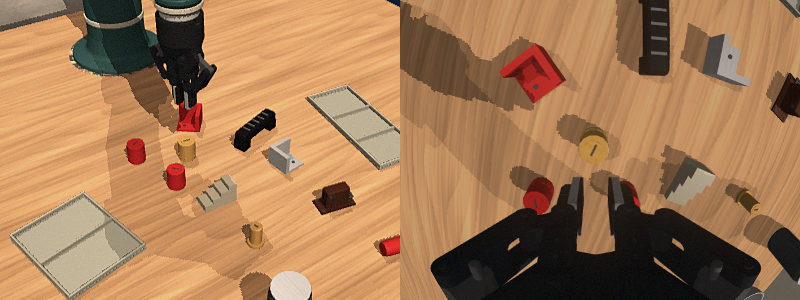

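Run:
```python
from h import *
d=load('scene')
f=240/np.tan(np.radians(float(d['vertical_fov']))/2);K=np.array([[f,0,d['cx']],[0,f,d['cy']],[0,0,1]])
o=sensors.get_obs();print(o['ee_pos'],d['cx'],d['cy'])
print(cv2.projectPoints(np.array([o['ee_pos'],[.43,-.065,.038],[0,0,0]]),d['rvec'],d['tvec'],K,None)[0][:,0].round())
im=d['color'];hsv=cv2.cvtColor(im,cv2.COLOR_RGB2HSV)
vv,uu=np.mgrid[0:480,0:640];W=world(d,uu,vv)
m=((W[...,2]>.034)&(W[...,2]<.042)&(hsv[...,0]>18)&(hsv[...,0]<32)&(hsv[...,1]>120)).astype(np.uint8)
n,l,s,c=cv2.connectedComponentsWithStats(m)
for i in range(1,n):
    if s[i,4]>15:print(c[i],s[i,4],W[l==i].mean(0).round(4))
t=load('top');f=240/np.tan(np.radians(float(t['vertical_fov']))/2);K=np.array([[f,0,t['cx']],[0,f,t['cy']],[0,0,1]])
print(cv2.projectPoints(np.array([[0,0,0.],[.183,-.624,.204]]),t['rvec'],t['tvec'],K,None)[0][:,0].round())
w=load('wrist');R=cv2.Rodrigues(w['rvec'])[0];print('wristcam',-R.T@np.ravel(w['tvec']),R[2],w['vertical_fov'])
cv2.imwrite('pics/s2.png',cv2.resize(im[140:340,180:400,::-1],None,fx=2.9,fy=2.9,interpolation=2))
```

```text
[ 0.43000715 -0.06640256  0.09121771] 327.45220824298696 238.76727286613297
[[265. 218.]
 [267. 241.]
 [199. 150.]]
[[333. 490.]
 [718. 430.]]
wristcam [0.40831463 0.00691314 0.26134628] [ 0.09164539 -0.28558871 -0.95396028] 65.70646984690485
```

View pics/s2.png

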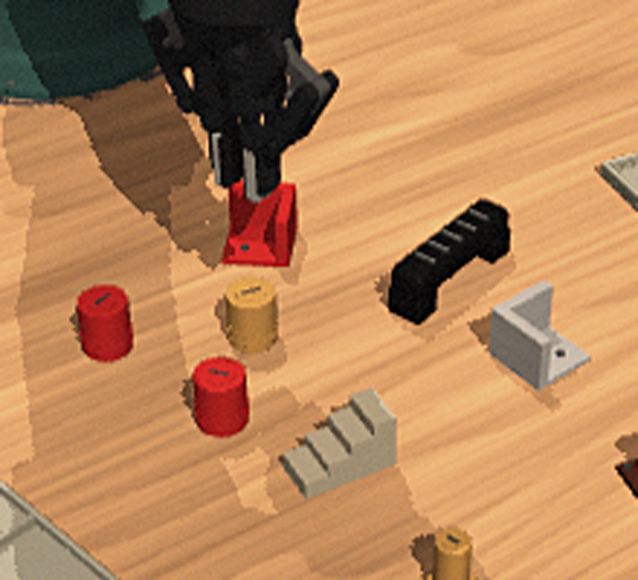

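Run:
```python
from h import *
d=load('scene')
u,v=np.meshgrid(np.arange(252,280,3),np.arange(186,212,2))
W=world(d,u,v);hsv=cv2.cvtColor(d['color'],cv2.COLOR_RGB2HSV)
for r in range(len(v)): print(v[r,0],[(int(x*1000),int(y*1000),int(z*1000)) for x,y,z in W[r]])
```

```text
186 [(414, -78, 154), (423, -78, 159), (423, -72, 156), (423, -66, 154), (445, -72, 169), (453, -71, 172), (456, -67, 173), (464, -66, 177), (471, -64, 180), (1146, -458, 697)]
188 [(415, -79, 150), (424, -78, 155), (425, -73, 154), (424, -67, 151), (448, -74, 167), (453, -71, 169), (455, -66, 168), (463, -66, 172), (471, -64, 176), (478, -63, 180)]
190 [(411, -78, 144), (425, -79, 152), (423, -72, 148), (422, -66, 146), (446, -73, 161), (452, -71, 164), (454, -66, 163), (466, -68, 171), (473, -66, 174), (470, -58, 169)]
192 [(412, -78, 141), (426, -80, 149), (428, -75, 148), (423, -67, 142), (447, -74, 158), (451, -71, 159), (453, -66, 159), (467, -68, 167), (473, -66, 170), (259, 65, 0)]
194 [(413, -79, 137), (425, -79, 144), (426, -74, 143), (424, -68, 139), (445, -73, 152), (447, -69, 152), (454, -66, 155), (448, -57, 148), (452, -54, 149), (266, 61, 0)]
196 [(240, 9, 0), (423, -78, 138), (425, -74, 138), (421, -66, 132), (444, -73, 148), (447, -69, 148), (453, -66, 151), (454, -61, 150), (451, -53, 145), (272, 57, 0)]
198 [(245, 6, -1), (422, -79, 134), (424, -74, 133), (424, -6
[... 376 characters left out ...]
7), (452, -66, 138), (449, -59, 133), (453, -55, 134), (293, 44, 1)]
204 [(266, -5, 0), (268, 0, 0), (426, -75, 122), (326, -16, 40), (445, -74, 132), (451, -72, 136), (453, -67, 134), (453, -61, 132), (342, 8, 39), (343, 15, 37)]
206 [(271, -8, 0), (276, -3, 0), (280, 1, 0), (320, -13, 30), (442, -72, 126), (449, -71, 130), (451, -66, 129), (443, -56, 120), (344, 7, 36), (351, 9, 39)]
208 [(278, -12, 0), (281, -6, 0), (286, -2, 0), (323, -15, 28), (326, -10, 27), (448, -70, 124), (447, -64, 121), (340, 2, 31), (343, 7, 30), (356, 7, 38)]
210 [(285, -16, 0), (286, -9, -1), (292, -5, 0), (324, -16, 24), (329, -12, 25), (1146, -458, 697), (332, 0, 22), (336, 4, 22), (356, 0, 37), (362, 3, 39)]
```

The fingertips measure z≈0.120 while the state reports a TCP z of 0.091. The fingers therefore sat about 29 mm too high and closed above the cylinder. The cylinder is still standing where it was. I'll open, lower partway and measure the tips again.

```bash
python3 -m creep '[[0.55,[0,0,0],0],[0.55,[0,0,0],0],[0.55,[0,0,-2],0],[0.55,[0,0,-3],0],[0.55,[0,0,-2],0],[0.55,[0,0,-1],0],[0.55,[0,0,-0.5],0],[0.55,[0,0,0],0],[0.55,[0,0,0],0]]'
python3 - <<'E'
from h import *
d=grab('scene')
print(sensors.get_obs()['ee_pos'])
vv,uu=np.mgrid[140:300,220:310];W=world(d,uu,vv);h=cv2.cvtColor(d['color'],cv2.COLOR_RGB2HSV)[140:300,220:310]
m=(np.hypot(W[...,0]-.43,W[...,1]+.066)<.05)&(W[...,2]>.004)
dark=m&(h[...,1]<60)
for z in range(0,100,8):
    k=dark&(W[...,2]*1000>=z)&(W[...,2]*1000<z+8); print(z,k.sum(),W[k].mean(0).round(3)if k.any() else'')
cv2.imwrite('pics/s3.png',cv2.resize(d['color'][140:300,180:380,::-1],None,fx=3,fy=3,interpolation=2))
E
```

```text
time_s: 4.1
ee_pos: [0.4301, -0.0658, 0.006]
tcp_rot: [1.866, 2.526, 0.001]
wrist_force: [0.9, -0.7, -0.0]
width: 0.551
gripper_force: 0.0
[ 0.43025956 -0.0658744   0.00617821]
0 0 
8 0 
16 0 
24 0 
32 6 [ 0.433 -0.07   0.039]
40 38 [ 0.436 -0.071  0.044]
48 62 [ 0.433 -0.07   0.051]
56 65 [ 0.439 -0.07   0.06 ]
64 48 [ 0.434 -0.072  0.068]
72 43 [ 0.426 -0.075  0.076]
80 74 [ 0.435 -0.072  0.085]
88 67 [ 0.428 -0.075  0.092]
96 58 [ 0.441 -0.07   0.101]
```

View pics/s3.png

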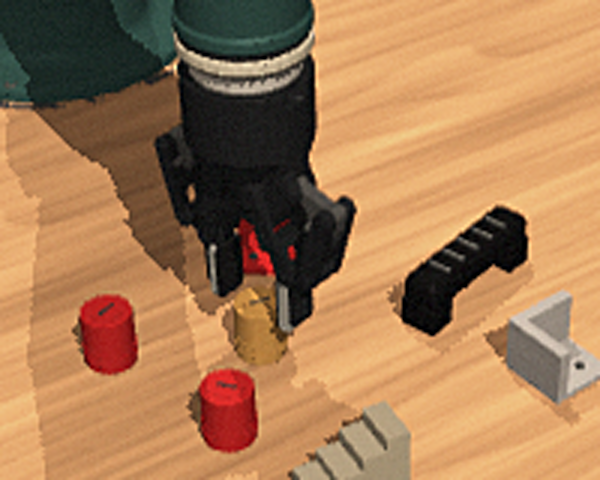

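The fingers straddle the cylinder but their tips are at z≈0.038, about 32 mm above the reported TCP. Going down 22 mm more.

```bash
python3 -m creep '[[0.55,[0,0,-1.0],0],[0.55,[0,0,-1.2],0],[0.55,[0,0,0],0],[0.2,[0,0,0],0],[0.2,[0,0,0],0],[0.2,[0,0,0],0],[0.2,[0,0,0],0]]' 50
```

```text
time_s: 4.85
ee_pos: [0.4296, -0.0659, -0.0165]
tcp_rot: [1.867, 2.526, 0.0]
wrist_force: [0.1, 0.3, -2.3]
width: 0.361
gripper_force: 49.5
```

```bash
python3 -m creep '[[0.2,[0,0,1.5],0],[0.2,[0,0,3],0],[0.2,[0,0,3],0],[0.2,[0.5,-3,0],0],[0.2,[0.7,-4,0],0],[0.2,[0.7,-4,0],0],[0.2,[0.7,-4,0],0],[0.2,[0.7,-4,0],0],[0.2,[0.7,-3.7,0],0],[0.2,[0.6,-3,0],0],[0.2,[0,0,0],0],[0.2,[0,0,0],0]]'
```

```text
time_s: 6.05
ee_pos: [0.4749, -0.323, 0.058]
tcp_rot: [-1.868, -2.524, -0.0]
wrist_force: [-0.3, 0.4, -1.5]
width: 0.358
gripper_force: 49.8
```

```bash
python3 -m creep '[[0.2,[0,0,-3],0],[0.2,[0,0,-2],0],[0.2,[0,0,-1.2],0],[0.2,[0,0,-0.6],0],[0.2,[0,0,-0.15],0],[0.2,[0,0,0],0],[0.55,[0,0,0],0],[0.55,[0,0,0],0],[0.55,[0,0,0],0],[0.55,[0,0,3],0],[0.55,[0,0,4],0],[0.55,[0,0,2],0]]'
```

```text
time_s: 7.25
ee_pos: [0.4772, -0.3235, 0.0822]
tcp_rot: [1.864, 2.523, 0.001]
wrist_force: [-0.0, -0.7, 1.0]
width: 0.549
gripper_force: 0.0
```

```bash
python3 -m creep '[[0.55,[-0.3,3,0],0],[0.55,[-0.3,4.5,0],0],[0.55,[-0.3,4.5,0],0],[0.55,[-0.3,4.5,0],0],[0.55,[-0.3,4.5,0],0],[0.55,[-0.3,4.5,0],0],[0.55,[-0.3,4.5,0],0],[0.55,[-0.3,4.5,0],0],[0.55,[0,3.4,0],0],[0.55,[0,2,0],0],[0.55,[0,0,0],0]]'
```

```text
time_s: 8.35
ee_pos: [0.4518, 0.0796, 0.0797]
tcp_rot: [1.86, 2.531, 0.003]
wrist_force: [0.6, -0.3, 0.1]
width: 0.55
gripper_force: 0.0
```

```bash
python3 -m creep '[[0.55,[0.1,-0.4,-2],0],[0.55,[0,0,-3],0],[0.55,[0,0,-2.4],0],[0.55,[0,0,-1.2],0],[0.55,[0,0,-0.8],0],[0.55,[0,0,0],0],[0.1,[0,0,0],0],[0.1,[0,0,0],0],[0.1,[0,0,0],0],[0.1,[0,0,0],0],[0.1,[0,0,0],0]]'
```

```text
time_s: 9.45
ee_pos: [0.4536, 0.0723, -0.014]
tcp_rot: [1.866, 2.525, 0.002]
wrist_force: [-0.7, -0.6, 6.1]
width: 0.291
gripper_force: 50.2
```

```bash
python3 -m creep '[[0.1,[0,0,1.5],0],[0.1,[0,0,3.5],0],[0.1,[0,0,3],0],[0.1,[0.9,-3,0],0],[0.1,[1.2,-4.5,0],-0.02],[0.1,[1.2,-4.5,0],-0.02],[0.1,[1.2,-4.5,0],-0.02],[0.1,[1.2,-4.5,0],-0.02],[0.1,[1.2,-4.5,0],-0.02],[0.1,[1.2,-4.5,0],0],[0.1,[1.2,-4.5,0],0],[0.1,[1.0,-3,0],0]]'
```

```text
time_s: 10.65
ee_pos: [0.555, -0.3074, 0.0649]
tcp_rot: [1.995, 2.425, -0.002]
wrist_force: [0.0, 0.3, -0.6]
width: 0.293
gripper_force: 49.3
```

```bash
python3 -m creep '[[0.1,[0,-0.4,-1],0],[0.1,[0,0,0],0],[0.1,[0,0,0],0]]'
```

```text
time_s: 10.95
ee_pos: [0.555, -0.3049, 0.0546]
tcp_rot: [-1.988, -2.43, -0.001]
wrist_force: [-0.7, 0.2, -1.3]
width: 0.295
gripper_force: 49.3
```

```bash
python3 -m creep '[[0.1,[0.1,-0.3,-2.5],0],[0.1,[0,0,-2],0],[0.1,[0,0,-1.2],0],[0.1,[0,0,-0.6],0],[0.1,[0,0,-0.1],0],[0.1,[0,0,0],0],[0.4,[0,0,0],0],[0.4,[0,0,0],0],[0.4,[0,0,0],0],[0.4,[0,0,3],0],[0.4,[0,0,4],0],[0.4,[0,0,2],0]]'
```

```text
time_s: 12.15
ee_pos: [0.5583, -0.3103, 0.0844]
tcp_rot: [1.988, 2.427, 0.002]
wrist_force: [0.9, 0.8, 0.0]
width: 0.4
gripper_force: 0.0
```

```bash
python3 -m creep '[[0.45,[1.5,3,0],0],[0.45,[2,4,0],0],[0.45,[2,4,0],0],[0.45,[2,4,0],0],[0.45,[2,4,0],0],[0.45,[1.3,2.8,0],0],[0.45,[0.5,1,0],0],[0.45,[0,0,0],0],[0.45,[0,0,0],0]]'
```

```text
time_s: 13.05
ee_pos: [0.669, -0.0842, 0.0808]
tcp_rot: [1.993, 2.428, -0.003]
wrist_force: [0.4, -1.2, -1.2]
width: 0.446
gripper_force: 0.0
```

```bash
python3 -m creep '[[0.45,[0.2,0.2,-3],0],[0.45,[0,0,-3],0],[0.45,[0,0,-2],0],[0.45,[0,0,-1],0],[0.45,[0,0,-0.6],0],[0.45,[0,0,0],0],[0.05,[0,0,0],0],[0.05,[0,0,0],0],[0.05,[0,0,0],0],[0.05,[0,0,0],0],[0.05,[0,0,0],0]]'
```

```text
time_s: 14.15
ee_pos: [0.6727, -0.0798, -0.0136]
tcp_rot: [1.99, 2.429, 0.002]
wrist_force: [0.1, 0.4, 6.2]
width: 0.218
gripper_force: 49.1
```

```bash
python3 -m creep '[[0.05,[0,0,1.5],0],[0.05,[0,0,3.5],0],[0.05,[0,0,3],0],[0.05,[-0.4,3,0],0],[0.05,[-0.6,4.5,0],0],[0.05,[-0.6,4.5,0],0],[0.05,[-0.6,4.5,0],0],[0.05,[-0.6,4.5,0],0],[0.05,[-0.6,4.5,0],0],[0.05,[-0.6,4.5,0],0],[0.05,[-0.5,3,0],0],[0.05,[-0.2,1.2,0],0]]'
```

```text
time_s: 15.35
ee_pos: [0.6226, 0.2674, 0.0659]
tcp_rot: [-1.983, -2.434, -0.003]
wrist_force: [0.1, -0.2, -1.0]
width: 0.215
gripper_force: 48.9
```

```bash
python3 -m creep '[[0.05,[0,0,-2],0],[0.05,[0,0,0],0],[0.05,[0,0,0],0]]'
```

```text
time_s: 15.65
ee_pos: [0.6248, 0.2602, 0.0448]
tcp_rot: [1.993, 2.428, -0.003]
wrist_force: [1.6, -0.2, -0.6]
width: 0.211
gripper_force: 48.9
```

```bash
python3 -m creep '[[0.05,[0,0,-2.5],0],[0.05,[0,0,-1.5],0],[0.05,[0,0,-1],0],[0.05,[0,0,-0.5],0],[0.05,[0,0,0],0],[0.4,[0,0,0],0],[0.4,[0,0,0],0],[0.4,[0,0,0],0],[0.4,[0,0,3],0],[0.4,[0,0,4],0],[0.4,[0,0,2],0],[0.4,[0,0,0],0]]'
```

```text
time_s: 16.85
ee_pos: [0.6269, 0.2636, 0.0842]
tcp_rot: [1.989, 2.428, 0.01]
wrist_force: [0.4, 0.0, 0.1]
width: 0.4
gripper_force: 0.0
```

```bash
python3 -m creep '[[0.4,[-1.5,-3,0],-0.03],[0.4,[-2.3,-4.3,0],-0.04],[0.4,[-2.3,-4.3,0],-0.036],[0.4,[-2,-4.0,0],0],[0.4,[-1.1,-2.1,0],0],[0.4,[-0.4,-0.7,0],0],[0.4,[0,0,0],0],[0.4,[0,0,0],0]]'
```

```text
time_s: 17.65
ee_pos: [0.5292, 0.0798, 0.08]
tcp_rot: [-2.115, -2.322, -0.002]
wrist_force: [0.5, 0.3, -0.8]
width: 0.402
gripper_force: 0.0
```

```bash
python3 -m creep '[[0.4,[0,-0.1,-3],0],[0.4,[0,0,-3],0],[0.4,[0,0,-2],0],[0.4,[0,0,-1],0],[0.4,[0,0,-0.4],0],[0.4,[0,0,0],0],[0,[0,0,0],0],[0,[0,0,0],0],[0,[0,0,0],0],[0,[0,0,0],0],[0,[0,0,0],0],[0,[0,0,0],0]]'
```

```text
time_s: 18.85
ee_pos: [0.5296, 0.0774, -0.0129]
tcp_rot: [2.116, 2.32, 0.003]
wrist_force: [-0.3, -0.2, 6.2]
width: 0.081
gripper_force: 51.2
```

```bash
python3 -m creep '[[0,[0,0,1.5],0],[0,[0,0,3.5],0],[0,[0,0,3],0],[0,[0,3,0],0],[0,[-0.2,4,0],0],[0,[-0.2,4,0],0],[0,[-0.2,4,0],0],[0,[0,3.2,0],0],[0,[0,1.5,-1],0],[0,[0,0,-1.5],0],[0,[0,0,0],0],[0,[0,0,0],0]]'
```

```text
time_s: 20.05
ee_pos: [0.5224, 0.2718, 0.0403]
tcp_rot: [2.119, 2.319, -0.004]
wrist_force: [0.2, 0.1, -1.8]
width: 0.084
gripper_force: 50.1
```

```bash
python3 -m creep '[[0,[0.1,0.2,-2.2],0],[0,[0,0,-1.5],0],[0,[0,0,-0.9],0],[0,[0,0,-0.4],0],[0,[0,0,0],0],[0.35,[0,0,0],0],[0.35,[0,0,0],0],[0.35,[0,0,0],0],[0.35,[0,0,3],0],[0.35,[0,0,4],0],[0.35,[0,0,2],0],[0.35,[0,0,0],0]]'
```

```text
time_s: 21.25
ee_pos: [0.5258, 0.2776, 0.0845]
tcp_rot: [2.115, 2.319, 0.01]
wrist_force: [-0.0, 0.4, 0.3]
width: 0.348
gripper_force: 0.0
```

```bash
python3 -m creep '[[0.45,[2,-2.7,0],-0.06],[0.45,[3,-3.9,0],-0.06],[0.45,[3,-3.9,0],-0.06],[0.45,[3,-3.9,0],-0.06],[0.45,[2.5,-3.2,0],-0.06],[0.45,[1.2,-1.5,0],0],[0.45,[0.4,-0.5,0],0],[0.45,[0,0,0],0],[0.45,[0,0,0],0]]'
```

```text
time_s: 22.15
ee_pos: [0.6732, 0.0831, 0.0807]
tcp_rot: [-2.435, -1.982, 0.0]
wrist_force: [0.4, 0.4, 0.6]
width: 0.45
gripper_force: 0.0
```

```bash
python3 -m creep '[[0.45,[0.2,-0.3,-3],0],[0.45,[0,0,-3],0],[0.45,[0,0,-2],0],[0.45,[0,0,-1],0],[0.45,[0,0,-0.4],0],[0.45,[0,0,0],0],[0.05,[0,0,0],0],[0.05,[0,0,0],0],[0.05,[0,0,0],0],[0.05,[0,0,0],0],[0.05,[0,0,0],0],[0.05,[0,0,0],0]]'
```

```text
time_s: 23.35
ee_pos: [0.6777, 0.0776, -0.0115]
tcp_rot: [2.439, 1.978, 0.003]
wrist_force: [-0.9, 0.8, 6.7]
width: 0.222
gripper_force: 51.6
```

```bash
python3 -m creep '[[0.05,[0,0,1.5],0],[0.05,[0,0,3.5],0],[0.05,[0,0,3],0],[0.05,[-2,2,0],0],[0.05,[-3,2.8,0],0],[0.05,[-3,2.8,0],0],[0.05,[-3,2.9,0],0],[0.05,[-3,2.9,0],0],[0.05,[-3,2.9,0],0],[0.05,[-2.7,2.6,0],0],[0.05,[-1.8,1.7,0],0],[0.05,[0,0,0],0]]'
```

```text
time_s: 24.55
ee_pos: [0.458, 0.2865, 0.0678]
tcp_rot: [-2.432, -1.986, 0.0]
wrist_force: [0.2, -0.3, -2.2]
width: 0.222
gripper_force: 50.6
```

```bash
python3 -m creep '[[0.05,[0,0,-2],0],[0.05,[0,0,0],0],[0.05,[0,0,0],0]]'
```

```text
time_s: 24.85
ee_pos: [0.4618, 0.2822, 0.0471]
tcp_rot: [2.441, 1.977, -0.002]
wrist_force: [0.2, -0.1, -1.6]
width: 0.222
gripper_force: 50.5
```

Release at about −9, then lift and retreat clear of the top camera's view.

```bash
python3 -m creep '[[0.05,[0,0.2,-2.4],0],[0.05,[0,0,-1.6],0],[0.05,[0,0,-1],0],[0.05,[0,0,-0.5],0],[0.05,[0,0,0],0],[0.45,[0,0,0],0],[0.45,[0,0,0],0],[0.45,[0,0,0],0],[0.45,[0,0,3],0],[0.45,[0,0,4],0],[0.45,[0,0,4],0],[0.45,[0,0,2],0]]'
python3 -m creep '[[0.45,[-0.5,-4,1],0],[0.45,[-0.5,-4.5,0],0],[0.45,[0,-4.5,0],0],[0.45,[0,-4.5,0],0],[0.45,[0,-4,0],0],[0.45,[0,-3,0],0],[0.45,[0,0,0],0]]'
python3 - <<'E'
from h import *
a=grab('top');b=grab('scene')
cv2.imwrite('pics/end.png',np.hstack([cv2.resize(a['color'][140:320,160:540],(800,379))])[:,:,::-1])
cv2.imwrite('pics/end2.png',b['color'][:,:,::-1])
vv,uu=np.mgrid[0:480,0:640];z=world(a,uu,vv)[...,2]
T=dict(long=((543.5,273.3),-7.9),sq=((516.2,-315.3),11.3))
m=((z>.027)&(z<.055)).astype(np.uint8);m[:150]=0;m[330:]=0
n,l,s,c=cv2.connectedComponentsWithStats(m)
for i in range(1,n):
    if s[i,4]<30:continue
    ys,xs=np.where(l==i);P=world(a,xs,ys,.042)[:,:2]*1000
    r=cv2.minAreaRect(P.astype(np.float32))
    o=[c[i].round(),'z p10/90',np.percentile(z[l==i],[10,90]).round(3),np.round(r[0]),np.round(r[1]),round(r[2])]
    for k,(p,g) in T.items():
        g=np.radians(g);q=np.array(r[0])-p;q=[q@[np.cos(g),np.sin(g)],q@[-np.sin(g),np.cos(g)]]
        if abs(q[0])<130 and abs(q[1])<75:o+=[k,np.round(q)]
    print(*o)
E
```

```text
time_s: 26.05
ee_pos: [0.4629, 0.2863, 0.1255]
tcp_rot: [2.439, 1.978, 0.008]
wrist_force: [0.4, 0.7, -0.8]
width: 0.451
gripper_force: 0.0
time_s: 26.75
ee_pos: [0.4515, 0.0355, 0.132]
tcp_rot: [2.446, 1.969, -0.002]
wrist_force: [0.1, -0.0, -0.7]
width: 0.449
gripper_force: 0.0
[ 43. 166.] z p10/90 [0.03  0.052] [673. 610.] [35. 87.] 48
[618. 166.] z p10/90 [0.029 0.048] [ 637. -586.] [ 97. 101.] 89
[206. 187.] z p10/90 [0.034 0.044] [626. 257.] [21. 19.] 89 long [84. -5.]
[478. 215.] z p10/90 [0.038 0.044] [ 557. -303.] [ 26. 106.] 12 sq [43.  4.]
[362. 216.] z p10/90 [0.028 0.04 ] [560. -67.] [29. 31.] 89
[202. 229.] z p10/90 [0.033 0.044] [543. 272.] [47. 49.] 5 long [-0. -1.]
[388. 251.] z p10/90 [0.036 0.04 ] [ 487. -119.] [30. 30.] 44
[488. 254.] z p10/90 [0.037 0.044] [ 478. -319.] [34. 28.] 89 sq [-38.   4.]
[192. 265.] z p10/90 [0.037 0.044] [463. 284.] [46. 23.] 76 long [-81.  -0.]
[402. 301.] z p10/90 [0.035 0.041] [ 386. -145.] [30. 30.] 89
```

View pics/end.png

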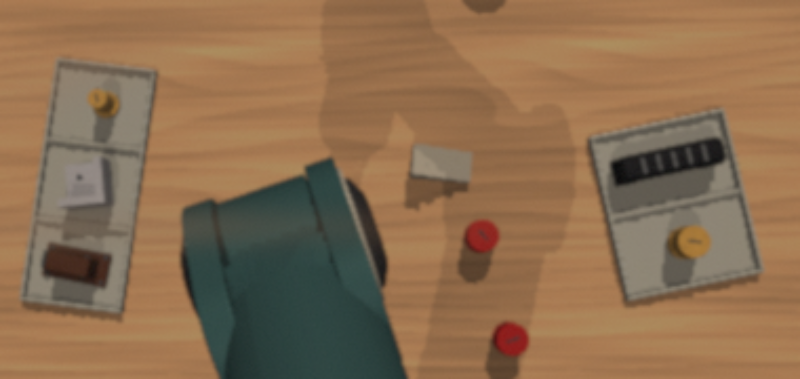

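View pics/end2.png

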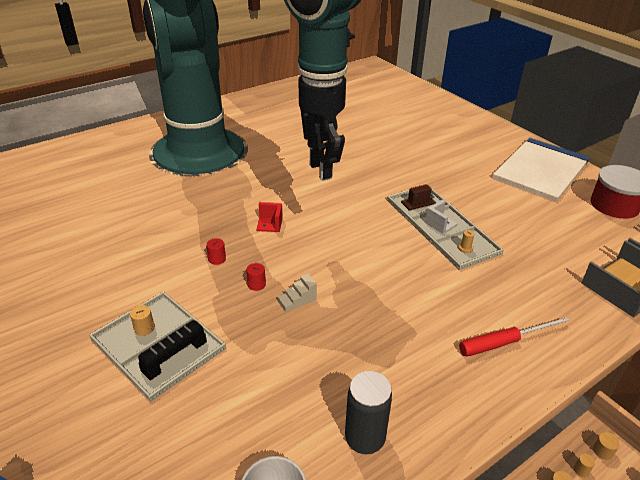

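The top view shows all five parts near the centres of their own bays. Their tops are at z≈0.042–0.044, which means they stand flat on the tray floors. The feeler is still at (362,216), and the arm touches nothing. Handing in.

```bash
python3 -c "
from station import ticket
print(ticket.sign_off())"
```

```text
the job is handed in; nothing more can be done
None
```

Both kits are made up and handed in: each of the five parts stands flat in its own bay of the right tray, and the feeler block was not moved; the sign-off returned no verdict.

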